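# Strip the gas nozzle off its stuck holder

### The arm

A 6-joint arm with a two-finger parallel gripper is mounted at the origin on the work surface. World frame = base frame: x ahead of the robot, y to its left, z up, the work surface at z = 0. Lengths are in m, angles in rad, forces in N, time in s.
With the tool pointing down it reaches from about 0.325 to 0.85 m from the base axis. Payload 4.4 kg.
Tool frame: the origin (TCP) lies between the finger pads; the fingertips stand 25 mm ahead of it and the grasp point (between the pads) lies 6 mm ahead of it; z points along the fingers, x is the direction in which the jaws open and shut, and the axes are right-handed (so a half turn about z gives the same grasp; the last joint's range is limited). The gripper opens to 94 mm and grips with 3 to 60 N. Pads are 16 mm wide; open, the fingers measure 119 mm over their backs; the gripper's body (75 mm by 177 mm) begins 78 mm behind the grasp point.
Start: joints at [1.087, 0.207, 1.542, -0, 1.393, -0.15], TCP at [0.188, 0.543, 0.23] pointing down, gripper open.
Joint ranges: [-2.73, 2.73], [-0.86, 2.22], [0.23, 2.46], [-1.11, 4.25], [0.08, 2.63], [-2.82, 2.82]. Speed limits (rad/s): [2.79, 2.79, 3.14, 3.14, 3.14, 3.14].

### API

Orientations are given as a rotation vector (axis times angle).
In Python, from cell import status, eyes, ticket, spotter gives the robot as it stands.
- The arm moves only by the tool servo_tool, never from a script. Its argument "plan" is a list of rows, each a list of 7 numbers: the shift along the world's x, y, z in m, then the turn, a rotation vector about the world's x, y, z in degrees, then the closure, from 0 (fully open) to 1 (shut). In form: [[x, y, z, wx, wy, wz, claw], ...]. A call has 1 to 10 rows; each row is the pose to reach, as a shift and turn from the pose commanded when the call began; what a row does not reach only later rows make up. A row lasts 1/12 s, in which the tool goes at most 41.7 mm and 7.16 degrees, less where a joint would pass 70% of its speed; a pose out of reach is approached as far as the arm can. A call with a gripper value outside its range is refused whole. The fingers move at their own pace and stop on an object; "squeeze" is the grip in N (left out, the last holds). Time passes only in rows, so rows that repeat a pose let the fingers close. It gives the time, the measured TCP pose, the force and the opening at its end, in the units of the state.
- status.observe(): the state, without advancing time (a new reading comes with each control period).
- eyes.read_camera(name): name is "scene" or "side" or "wrist"; returns the picture (480x640x3 uint8, blue, green, red); there is no depth.
- eyes.get_calibration(name): a dict with "mtx" (3x3 intrinsics, pixels), "k1" (the pictures are not rectified: a ray, as slopes to the right and down, at radius r is drawn at 1 + k1 r^2 times it, then the intrinsics apply), "rvec" (rotation vector, rad) and "tvec" (3), from world to camera coordinates, as OpenCV has them. Camera axes: x right, y down, z forward; pixel columns grow to the right and rows downward; lengths in m; the calibration is good to about 2 mm. A picture is of the moment at which its call begins: read the wrist's pose just before it. get_calibration takes no time and is no camera call; for the wrist camera it gives the pose at the moment of the call.
- ticket.hand_in(): hands the job in, once; it reports no verdict.
Trained networks look in the newest picture that a camera, given by its name, has taken for a name from the list of things; names that differ only in an ending like _2 or _b are one class to them, and where a whole thing is asked for, a point or a joint stands for the part that bears it (a point fixed in the world has none). Each returns a list of dicts, best first, with "score" (0 to 1); they miss things now and then, are a little off and sometimes report something else, mostly with a low value. They report only what shows in the picture. A call takes as long as a camera call. They do not tell look-alikes from the thing itself.
- spotter.regions_of(camera, name): "mask" (480x640 bool, what is visible of it) and "centre" ([column, row] in pixels, amid what is visible of it).
- spotter.place_of(camera, name): "centre" ([column, row] in pixels: a listed point, or the origin of a listed thing).
The state is a dict: "clock": time; "joints": joint angles; "qd": joint speeds; "tau": joint torques, N m; "ee_pos": TCP position; "tool_rot": TCP orientation; "wrist_force": force on the tool from outside, world axes, zero at the start; "ft_torque": the same for the moment, N m; "width": finger opening in m.
Only numpy, scipy, OpenCV 4.12 (cv2) and the standard library are available. Lean on these libraries where they do the work, as an engineer would, in place of code of your own. Each camera call takes 0.05 s, during which the arm holds its last target.

### The job

The copper welding nozzle is stuck on the flanged brass holder inside it. Without lifting the holder off the table, slide the two together into the steel stripping fork until the flange is against the fork's back stop, then pull the nozzle straight up so that the holder stays behind in the fork. Stand the nozzle upright in the tray, open (wide) end down as it was, setting it down rather than dropping it, and leave the collar in the tray and the tools on the bench where they are.

Things in the scene. Friction and masses are not known exactly. Their poses are not given: they have to be found in the camera images.
- nozzle: Copper gas nozzle, open tube 80 mm tall, 0.18 kg: outside 34 mm (inside 26) and straight up to 55 mm, tapering to 25 mm at its top. Origin: centre of its lower (wide) rim, z up the tube. Starts slipped over the holder, rim on the flange 7 mm above the table, held by friction: it takes about 5 to 15 N over 41 mm to pull off, and the holder comes up with it unless held down.
- holder: Brass holder inside the nozzle, 0.16 kg: a round flange 64 mm in diameter and 7 mm thick, flat on the table, and on it a 24 mm core reaching 48 mm above the table, with four sprung tabs that grip the nozzle from inside. Origin: centre of the flange's underside, z up.
- fork: Steel stripping fork fixed to the table, 112 mm wide, 80 deep, 16 tall. Two lips (10 to 16 mm above the table) 44 mm apart; below them side blocks 76 mm apart and a back stop. Its mouth faces its own -x, the lips beginning about 35 mm from the origin: the flange slides in along +x under the lips. Origin: slot's centre line at table height, 1.5 mm short of where the flange meets the stop.
- fork_seat (a point): The fork's origin: where the centre of the flange should end up.
- tray: Shallow aluminium tray fixed to the table, 130 mm (its x) by 200 mm (its y), walls 14 mm high and 4 mm thick, floor 4 mm above the table. Origin at the centre of its underside. A collar stands in the half towards its +y; the half towards -y is empty.
- tray_free (a point): Middle of the tray's empty half, on the tray floor.
- collar: Bystander: short steel collar standing in the tray, 42 mm tall, 36 mm across its upper end. Origin at the centre of its underside.
- brush: Bystander: wooden wire brush, 210 mm long along its x, 30 mm tall, lying on the table. Origin at the centre of its underside.
- hammer: Bystander: chipping hammer lying on the table, handle along its x, about 220 mm long, head towards +x and 115 mm across (y from -45 to +70 mm), 24 mm tall. Origin on the table below the handle, 70 mm from the head.
- square: Bystander: grey magnetic L-shaped square lying on the table, arms about 90 and 80 mm along its y and x, 30 mm tall. Origin on the table below the middle of the arm along y.
Things that resemble listed ones, but are neither listed nor needed, are in the scene too. Of the things that look like the nozzle, the smallest one is meant.

How it is judged:
By the outcome, as a careful person would: the job done as asked, in the order asked, and still so for the second after the job is handed in, with the robot touching nothing.
It also fails if it takes over 56 s, if anything falls off the work surface, if the arm or the gripper's body presses on something with over 40 N, if the wrist force passes 120 N, or if a joint passes its speed limit or range.

## Working session

There is one attempt and no reset: what is moved stays moved. The work goes in short steps, Python scripts to look and compute and a tool call to move; the robot and the scene stay as the last step left them, time stands still between calls to the robot, and variables do not carry over. Pictures are saved under pics/ and viewed, and the job is handed in when it is done.

Besides the shell and the picture viewer there is one more tool, called after "Request:" in YAML: its name, and indented under it one key for each argument. servo_tool: Moves the arm, as the interface text tells. Its arguments: {"type":"object","properties":{"plan":{"type":"array"},"squeeze":{"type":"number"}},"required":["plan"]}

```bash
mkdir -p pics; ls; cat > h.py <<'E'
import numpy as np, cv2
from cell import status, eyes, ticket, spotter
def pix2world(cam,uv,z,cal=None):
    c=cal or eyes.get_calibration(cam)
    K=np.array(c["mtx"],float);k1=float(c["k1"])
    R,_=cv2.Rodrigues(np.array(c["rvec"],float));t=np.array(c["tvec"],float).ravel()
    p=cv2.undistortPoints(np.array([[uv]],float),K,np.array([k1,0,0,0,0.]))[0,0]
    d=R.T@np.array([p[0],p[1],1]);o=-R.T@t
    return o+d*(z-o[2])/d[2]
def w2p(cam,P,cal=None):
    c=cal or eyes.get_calibration(cam)
    return cv2.projectPoints(np.array(P,float).reshape(-1,3),np.array(c["rvec"],float),np.array(c["tvec"],float),np.array(c["mtx"],float),np.array([c["k1"],0,0,0,0.]))[0].reshape(-1,2)
E
python3 - <<'E'
from h import *
for n in("scene","side","wrist"):
    cv2.imwrite(f"pics/{n}0.png",eyes.read_camera(n))
print(status.observe())
for n in("scene","side"):
    for o in ["nozzle","holder","fork","fork_seat","tray","tray_free","collar","brush","hammer","square"]:
        for r in spotter.place_of(n,o):
            print(n,o,round(r["score"],2),np.round(r["centre"],1),np.round(pix2world(n,r["centre"],0)[:2],3))
E
```

```text
pics
{'clock': 0.15, 'joints': array([ 1.08648327e+00,  2.07280460e-01,  1.54259152e+00, -1.61078178e-06,
        1.39350899e+00, -1.50507887e-01]), 'qd': array([-0.00197474, -0.00232272, -0.00231938, -0.00041687,  0.00243675,
       -0.00095699]), 'tau': array([-1.64158598e-05, -3.71312571e+01, -2.81811780e+01,  6.99464302e-02,
        3.27371364e-02, -7.84907866e-05]), 'ee_pos': array([0.18813855, 0.54274246, 0.22954185]), 'tool_rot': array([ 2.55895833e+00,  1.82105835e+00, -2.50527514e-03]), 'wrist_force': array([ 0.84087158, -0.66117754,  0.28603432]), 'ft_torque': array([ 0.06996963, -0.02971104,  0.00750828]), 'width': 0.0942243749119722}
scene nozzle 0.84 [451.8 253.7] [0.385 0.216]
scene nozzle 0.68 [393.3 237.8] [0.438 0.085]
scene nozzle 0.68 [435.7 225.2] [0.331 0.133]
scene holder 0.66 [397.3 243.9] [0.448 0.105]
scene fork 0.59 [385.9 307.6] [0.616 0.207]
scene fork_seat 0.82 [386.3 308.3] [0.617 0.208]
scene fork_seat 0.35 [394.3 239.3] [0.44 0.09]
scene tray 0.82 [262.6 219.5] [ 0.612 -0.187]
scene tray 0.52 [398.1 242.6] [0.443 0.104]
scene tray_free 0.65 [244.4 215.
[... 241 characters left out ...]
774 -0.012]
scene square 0.3 [247.6 212. ] [ 0.619 -0.234]
side nozzle 0.89 [254.8 246.6] [0.449 0.107]
side nozzle 0.82 [222.4 230. ] [0.378 0.209]
side nozzle 0.58 [207.2 244.7] [0.336 0.145]
side holder 0.75 [250.7 247.8] [0.439 0.104]
side fork 0.87 [312.6 221. ] [0.613 0.196]
side fork 0.34 [365.6 320. ] [ 0.629 -0.223]
side fork_seat 0.64 [314.9 220.1] [0.62 0.2 ]
side fork_seat 0.46 [251.8 246. ] [0.442 0.111]
side tray 0.55 [353.9 311.7] [ 0.614 -0.193]
side tray_free 0.55 [363.9 317.5] [ 0.628 -0.215]
side collar 0.83 [338.5 289. ] [ 0.603 -0.11 ]
side brush 0.59 [204.9 191.6] [0.343 0.451]
side hammer 0.85 [242.6 419.7] [ 0.364 -0.415]
side hammer 0.47 [355.6 307.6] [ 0.621 -0.181]
```

View pics/scene0.png

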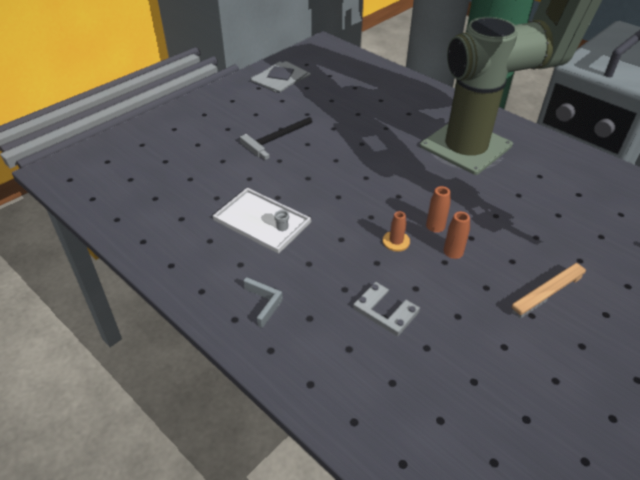

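View pics/side0.png

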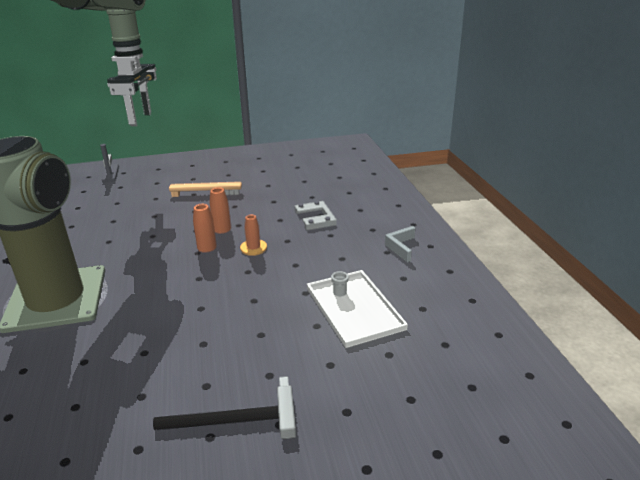

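View pics/wrist0.png

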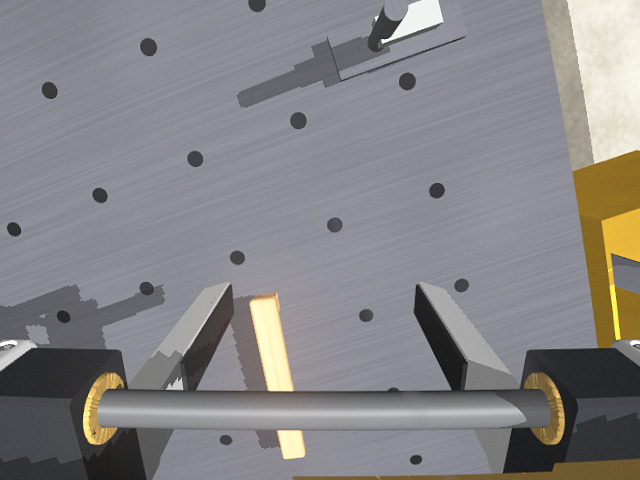

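```bash
python3 - <<'E'
import cv2
a=cv2.imread("pics/scene0.png")[170:350,330:500];b=cv2.imread("pics/side0.png")[170:290,180:360]
cv2.imwrite("pics/c1.png",cv2.resize(a,None,fx=3.3,fy=3.3,interpolation=2));cv2.imwrite("pics/c2.png",cv2.resize(b,None,fx=4.4,fy=4.4,interpolation=2))
E
```

```text
(no output)
```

View pics/c1.png

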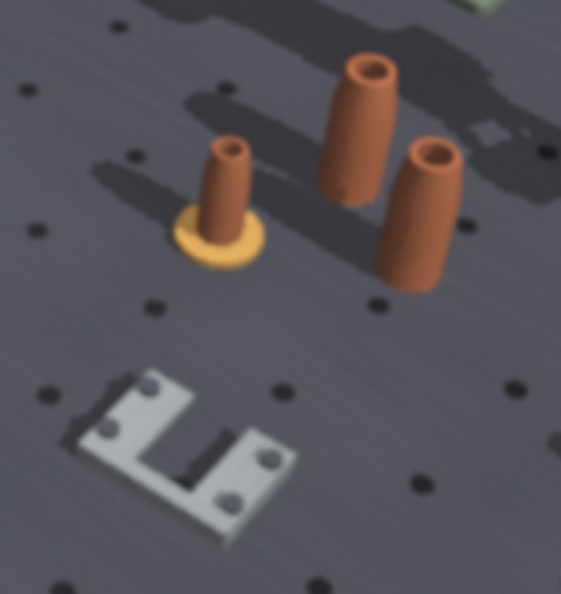

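View pics/c2.png

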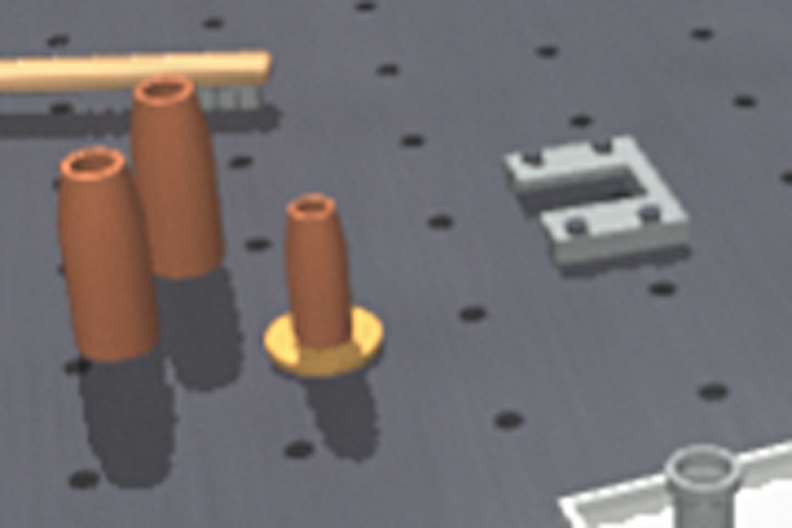

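Candidates for the nozzle in scene view: small tube on a gold flange (398,230), and larger tubes at (438,210) and (458,235). The small one on the flange is chosen, and the crop confirms it. Fork is at (386,308), tray at (262,219).

```bash
python3 - <<'E'
from h import *
c=eyes.get_calibration("wrist");R,_=cv2.Rodrigues(np.array(c["rvec"]));t=np.array(c["tvec"]).ravel()
print("cam",-R.T@t,"fwd",R[2],"right",R[0], c["mtx"],c["k1"])
s=status.observe();T,_=cv2.Rodrigues(s["tool_rot"]);print(T, T.T@(-R.T@t-s["ee_pos"]),T.T@R[2])
# fork top corners z=.016 from crop1 (scale 3.3, offset 330,170)
for q in [(150,370),(195,396),(252,428),(297,457),(228,540),(80,440),(137,458),(190,490)]:
    print(q,np.round(pix2world("scene",(330+q[0]/3.3,170+q[1]/3.3),.016)[:2],3))
for n,off,f,pts in(("scene",(330,170),3.3,[((372,70),(350,200)),((435,153),(410,285)),((230,148),(220,240))]),):
    for a,b in pts:
        B=pix2world(n,(off[0]+b[0]/f,off[1]+b[1]/f),0)
        for z in(.08,.1,.12,.14): print(b,z,np.round(w2p(n,[B[0],B[1],z])[0],1),(off[0]+a[0]/f,off[1]+a[1]/f))
E
```

```text
cam [0.11065295 0.57031532 0.38540478] fwd [ 0.26428341 -0.09239333 -0.96000925] right [ 0.3268571   0.94507327 -0.00097453] [[378.02004502   0.         323.44785799]
 [  0.         378.02004502 243.9786695 ]
 [  0.           0.           1.        ]] -0.05074385574184847
[[ 3.27642708e-01  9.44801702e-01  1.49969547e-05]
 [ 9.44801702e-01 -3.27642708e-01  1.08928685e-05]
 [ 1.52052436e-05  1.06001794e-05 -1.00000000e+00]] [ 7.74353735e-05 -8.23260906e-02 -1.54956977e-01] [-7.17436012e-04  2.79957242e-01  9.60012202e-01]
(150, 370) [0.588 0.153]
(195, 396) [0.585 0.188]
(252, 428) [0.58  0.232]
(297, 457) [0.579 0.267]
(228, 540) [0.66  0.275]
(80, 440) [0.664 0.158]
(137, 458) [0.65  0.194]
(190, 490) [0.647 0.234]
(350, 200) 0.08 [441.1 205.8] (442.72727272727275, 191.21212121212122)
(350, 200) 0.1 [442.4 199.3] (442.72727272727275, 191.21212121212122)
(350, 200) 0.12 [443.8 192.6] (442.72727272727275, 191.21212121212122)
(350, 200) 0.14 [445.2 185.8] (442.72727272727275, 191.21212121212122)
(410, 285) 0.08 [460.3 231.5] (461.8181818181818, 216.36363636363637)
(410, 285) 0.1 [461.9 224.9] (461.8181818181818, 216.36363636363637)
(410, 285) 0.12 [463.5 218.2] (461.8181818181818, 216.36363636363637)
(410, 285) 0.14 [465.2 211.4] (461.8181818181818, 216.36363636363637)
(220, 240) 0.08 [400.1 217.9] (399.6969696969697, 214.84848484848484)
(220, 240) 0.1 [401.1 211.3] (399.6969696969697, 214.84848484848484)
(220, 240) 0.12 [402.  204.7] (399.6969696969697, 214.84848484848484)
(220, 240) 0.14 [403.  197.8] (399.6969696969697, 214.84848484848484)
```

Request:
servo_tool:
  plan:
    - [0.031, -0.026, 0, 0, 0, 0, 0]
    - [0.062, -0.052, 0, 0, 0, 0, 0]
    - [0.093, -0.078, 0, 0, 0, 0, 0]
    - [0.124, -0.104, 0, 0, 0, 0, 0]
    - [0.155, -0.13, 0, 0, 0, 0, 0]
    - [0.186, -0.156, 0, 0, 0, 0, 0]
    - [0.217, -0.182, 0, 0, 0, 0, 0]
    - [0.248, -0.208, 0, 0, 0, 0, 0]
    - [0.279, -0.234, 0, 0, 0, 0, 0]
    - [0.31, -0.26, 0, 0, 0, 0, 0]

```text
clock: 1.98
ee_pos: [0.4997, 0.2817, 0.2307]
tool_rot: [2.56, 1.821, 0.001]
wrist_force: [0.5, 0.0, 0.1]
width: 0.0937
```

Request:
servo_tool:
  plan:
    - [0.031, -0.026, 0.01, 0, 0, 0, 0]
    - [0.062, -0.052, 0.02, 0, 0, 0, 0]
    - [0.093, -0.078, 0.03, 0, 0, 0, 0]
    - [0.124, -0.104, 0.03, 0, 0, 0, 0]
    - [0.155, -0.13, 0.03, 0, 0, 0, 0]
    - [0.155, -0.13, 0.03, 0, 0, 0, 0]
    - [0.155, -0.13, 0.03, 0, 0, 0, 0]

```text
clock: 2.57
ee_pos: [0.6545, 0.1512, 0.2594]
tool_rot: [-2.562, -1.816, 0.002]
wrist_force: [-0.7, 0.4, -0.4]
width: 0.0939
```

```bash
python3 - <<'E'
from h import *
cal=eyes.get_calibration("wrist")
im=eyes.read_camera("wrist");cv2.imwrite("pics/w1.png",im)
np.save("cal1.npy",cal,allow_pickle=True)
s=status.observe();print(s["ee_pos"],s["tool_rot"],s["clock"])
for o,z in [("nozzle",.007),("holder",0),("fork",0),("fork_seat",0),("tray",0),("tray_free",.004),("collar",.004)]:
    for r in spotter.place_of("wrist",o):
        print(o,round(r["score"],2),np.round(r["centre"],1),np.round(pix2world("wrist",r["centre"],z,cal)[:2],4))
E
```

```text
[0.65337655 0.15270362 0.2596209 ] [-2.55993434e+00 -1.81878022e+00  1.73518135e-03] 2.6167
nozzle 0.91 [202.2  32.4] [0.4443 0.0979]
holder 0.89 [206.5  33.9] [0.4449 0.1001]
tray 0.67 [ 50.2 272.1] [ 0.6152 -0.1836]
tray_free 0.56 [ 23.2 295.4] [ 0.6299 -0.2298]
collar 0.63 [ 82.  246.6] [ 0.6    -0.1265]
```

View pics/w1.png

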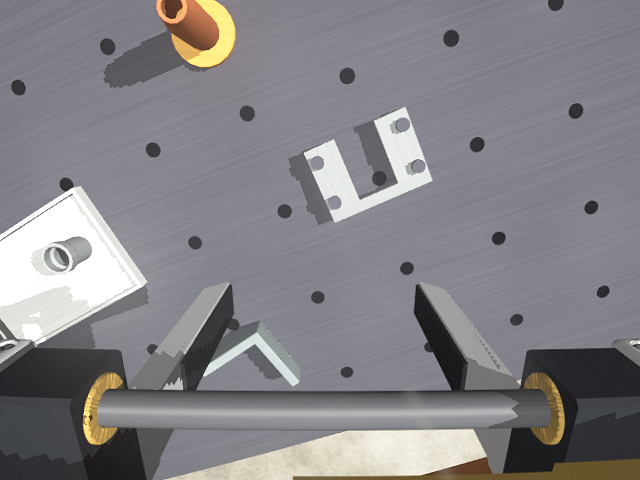

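The wrist view shows the whole fork with its mouth towards the robot (corners about (305,153), (405,108), (432,180), (338,221)), and the flange at (205,33). The collar in the tray is at (70,252). Next I measure these precisely.

```bash
python3 - <<'E'
from h import *
cal=np.load("cal1.npy",allow_pickle=True).item();im=cv2.imread("pics/w1.png")
# fork
g=im.min(2);m=np.zeros(g.shape,np.uint8);m[95:235,280:445]=(g[95:235,280:445]>165)*255
m=cv2.morphologyEx(m,cv2.MORPH_OPEN,np.ones((3,3)))
cs,_=cv2.findContours(m,0,2);c=max(cs,key=cv2.contourArea)
W=np.array([pix2world("wrist",p[0].astype(float),.016,cal)[:2] for p in c],np.float32)
print(cv2.minAreaRect(W),cv2.boxPoints(cv2.minAreaRect(W)))
cv2.imwrite("pics/fm.png",np.hstack([cv2.resize(m[90:240,270:450],None,fx=2,fy=2),cv2.resize(g[90:240,270:450],None,fx=2,fy=2)]))
# flange
b,gr,r=[im[...,i].astype(int) for i in range(3)]
f=((r>150)&(gr>110)&(b<130)&(r-b>70)).astype(np.uint8)*255
f[90:]=0
ys,xs=np.nonzero(f);pts=np.array([pix2world("wrist",(x,y),.007,cal)[:2] for x,y in zip(xs,ys)],np.float32)
print(len(pts),cv2.minEnclosingCircle(cv2.convexHull(pts)))
for cam,n in(("scene","scene0"),("side","side0")):
    i2=cv2.imread(f"pics/{n}.png").astype(int);b,gr,r=i2[...,0],i2[...,1],i2[...,2]
    f=((r>150)&(gr>100)&(r-b>70)&(gr-b>40)&(r-gr<110))
    w=np.zeros(f.shape,bool)
    if cam=="scene": w[225:255,375:420]=1
    else: w[235:260,235:275]=1
    ys,xs=np.nonzero(f&w);pts=np.array([pix2world(cam,(x,y),.004)[:2] for x,y in zip(xs,ys)],np.float32)
    print(cam,len(pts),cv2.minEnclosingCircle(cv2.convexHull(pts)))
E
```

```text
((0.6222771406173706, 0.21170248091220856), (0.08124096691608429, 0.11254540830850601), 4.770002365112305) [[0.5771179  0.26440245]
 [0.5864768  0.15224683]
 [0.66743636 0.15900251]
 [0.6580775  0.27115813]]
1283 ((0.436411052942276, 0.09259511530399323), 0.04275104030966759)
scene 231 ((0.44382718205451965, 0.09901867806911469), 0.03216380253434181)
side 200 ((0.4452333152294159, 0.10202893614768982), 0.03510982170701027)
```

View pics/fm.png

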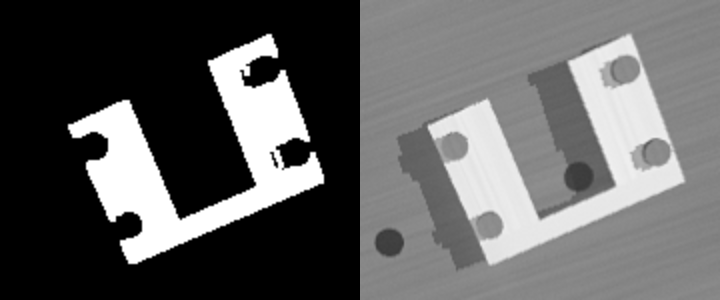

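Fork: yaw +4.8°, seat at about (0.617, 0.211). Holder is at (0.4445, 0.100), with all three cameras within 2 mm. Going above it and taking one close check.

Request:
servo_tool:
  plan:
    - [-0.035, -0.009, 0, 0, 0, 0, 0]
    - [-0.07, -0.018, 0, 0, 0, 0, 0]
    - [-0.105, -0.027, 0, 0, 0, 0, 0]
    - [-0.14, -0.036, 0, 0, 0, 0, 0]
    - [-0.175, -0.044, 0, 0, 0, 0, 0]
    - [-0.209, -0.053, -0.01, 0, 0, 0, 0]
    - [-0.209, -0.053, -0.05, 0, 0, 0, 0]
    - [-0.209, -0.053, -0.08, 0, 0, 0, 0]
    - [-0.209, -0.053, -0.08, 0, 0, 0, 0]
    - [-0.209, -0.053, -0.08, 0, 0, 0, 0]

```text
clock: 3.8
ee_pos: [0.4429, 0.1005, 0.1797]
tool_rot: [-2.558, -1.821, 0.004]
wrist_force: [0.3, 0.7, 0.2]
width: 0.0942
```

```bash
python3 - <<'E'
from h import *
cal=eyes.get_calibration("wrist")
im=eyes.read_camera("wrist");cv2.imwrite("pics/w2.png",im)
cv2.imwrite("pics/s2.png",eyes.read_camera("scene"))
s=status.observe();print(s["ee_pos"],s["tool_rot"],s["clock"])
for o,z in [("nozzle",.007),("holder",0)]:
    for r in spotter.place_of("wrist",o):
        print(o,round(r["score"],2),np.round(r["centre"],1),np.round(pix2world("wrist",r["centre"],z,cal)[:2],4))
a=np.linspace(0,6.28,40)
for rr,z in((.032,.007),(.0125,.087)):
    P=w2p("wrist",np.c_[.4445+rr*np.cos(a),.100+rr*np.sin(a),0*a+z],cal)
    cv2.polylines(im,[P.astype(int)],True,(255,0,0),1)
cv2.imwrite("pics/w2o.png",im)
E
```

```text
[0.44587893 0.10053392 0.1822777 ] [2.55782635 1.82122599 0.00379321] 3.9
nozzle 0.93 [317.   94.7] [0.3332 0.1324]
nozzle 0.76 [321.7 232.6] [0.4443 0.098 ]
nozzle 0.62 [428.5 114.1] [0.3773 0.2149]
holder 0.73 [324.8 229.2] [0.4439 0.1011]
```

View pics/w2o.png

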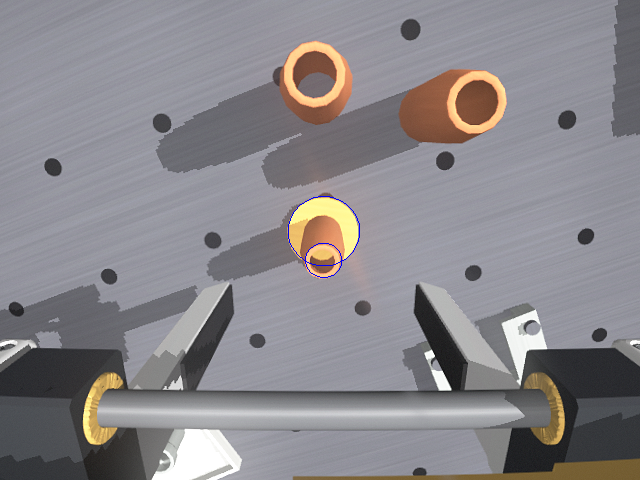

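The predicted flange and rim outlines (blue) sit exactly on the small nozzle at (323,232) and (323,260), with the larger tubes well behind at (317,75) and (477,100). Descending and gripping.

Request:
servo_tool:
  plan:
    - [0, 0, -0.03, 0, 0, 0, 0]
    - [0, 0, -0.06, 0, 0, 0, 0]
    - [0, 0, -0.09, 0, 0, 0, 0]
    - [0, 0, -0.115, 0, 0, 0, 0]
    - [0, 0, -0.127, 0, 0, 0, 0]
    - [0, 0, -0.127, 0, 0, 0, 0]
    - [0, 0, -0.127, 0, 0, 0, 0.3]
    - [0, 0, -0.127, 0, 0, 0, 0.5]
    - [0, 0, -0.127, 0, 0, 0, 0.55]
    - [0, 0, -0.127, 0, 0, 0, 0.6]
  squeeze: 10

```text
clock: 4.83
ee_pos: [0.446, 0.1003, 0.055]
tool_rot: [2.558, 1.82, 0.004]
wrist_force: [-0.6, 0.3, 0.1]
width: 0.0706
```

Request:
servo_tool:
  plan:
    - [0, 0, 0, 0, 0, 0, 0.65]
    - [0, 0, 0, 0, 0, 0, 0.7]
    - [0, 0, 0, 0, 0, 0, 1]
    - [0, 0, 0, 0, 0, 0, 1]
    - [0, 0, 0, 0, 0, 0, 1]
  squeeze: 40

```text
clock: 5.25
ee_pos: [0.4443, 0.1003, 0.0535]
tool_rot: [2.56, 1.822, -0.0]
wrist_force: [-1.0, -0.4, 0.0]
width: 0.0375
```

```bash
python3 - <<'E'
from h import *
im=eyes.read_camera("wrist");cv2.imwrite("pics/w3.png",im)
im=eyes.read_camera("side");cv2.imwrite("pics/sd3.png",cv2.resize(im[150:290,180:360],None,fx=4,fy=4))
s=status.observe();print(s)
E
```

```text
{'clock': 5.35, 'joints': array([ 3.13839382e-02,  1.93093149e-01,  1.97542003e+00, -5.72382219e-04,
        9.73333658e-01, -1.20542121e+00]), 'qd': array([-3.61240173e-04,  3.30691817e-05, -1.16944277e-03,  4.74381293e-05,
        2.51836442e-04, -2.03744978e-04]), 'tau': array([ 4.28519854e-01, -2.92730302e+01, -2.12227464e+01,  2.76159262e-01,
       -7.73983821e-02, -1.47433102e-02]), 'ee_pos': array([0.4443368 , 0.10004208, 0.05347063]), 'tool_rot': array([ 2.55928757e+00,  1.82155435e+00, -7.44061394e-04]), 'wrist_force': array([-0.47839804, -1.2969242 ,  1.62142194]), 'ft_torque': array([-0.16757756,  0.04996701, -0.0109015 ]), 'width': 0.03288293149155108}
```

View pics/w3.png

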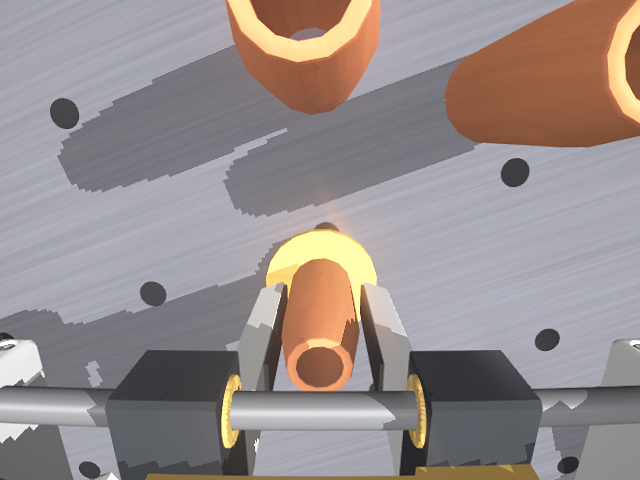

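View pics/sd3.png

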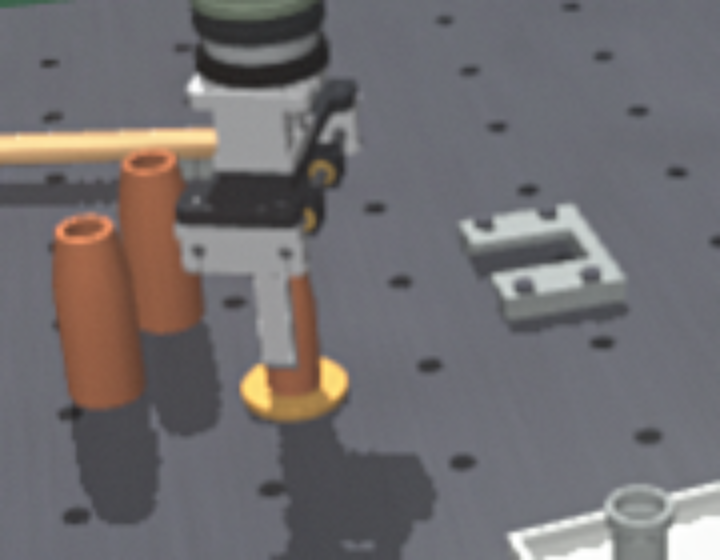

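The nozzle is gripped (opening 33 mm), with the flange still flat on the table. Now sliding along the table to a point in front of the fork mouth on its axis.

Request:
servo_tool:
  plan:
    - [0.008, 0.01, 0, 0, 0, 0, 1]
    - [0.017, 0.021, 0, 0, 0, 0, 1]
    - [0.026, 0.0325, 0, 0, 0, 0, 1]
    - [0.035, 0.044, 0, 0, 0, 0, 1]
    - [0.044, 0.055, 0, 0, 0, 0, 1]
    - [0.053, 0.066, 0, 0, 0, 0, 1]
    - [0.062, 0.077, 0, 0, 0, 0, 1]
    - [0.071, 0.0885, 0, 0, 0, 0, 1]
    - [0.078, 0.097, 0, 0, 0, 0, 1]
    - [0.083, 0.1035, 0, 0, 0, 0, 1]

```text
clock: 6.18
ee_pos: [0.5278, 0.2042, 0.0535]
tool_rot: [2.559, 1.822, -0.002]
wrist_force: [-2.7, -2.8, 4.9]
width: 0.0329
```

Request:
servo_tool:
  plan:
    - [0, 0, 0, 0, 0, 0, 1]
    - [0, 0, 0, 0, 0, 0, 1]

```text
clock: 6.35
ee_pos: [0.5282, 0.2046, 0.0536]
tool_rot: [-2.559, -1.822, -0.004]
wrist_force: [1.0, 0.9, 0.9]
width: 0.0333
```

```bash
python3 - <<'E'
from h import *
cal=eyes.get_calibration("wrist")
im=eyes.read_camera("wrist");cv2.imwrite("pics/w4.png",im)
sd=eyes.read_camera("side");cv2.imwrite("pics/sd4.png",cv2.resize(sd[150:290,220:400],None,fx=4,fy=4))
sc=eyes.read_camera("scene")
s=status.observe();print(s["ee_pos"],s["tool_rot"],s["wrist_force"],s["ft_torque"],s["width"],s["clock"])
c=np.array([.527,.2035]);a=np.linspace(0,6.28,40);u=np.array([np.cos(np.deg2rad(4.77)),np.sin(np.deg2rad(4.77))]);v=np.array([-u[1],u[0]]);o=np.array([.617,.211])
F=[(-.035,-.056),(-.035,.056),(.045,.056),(.045,-.056)]
F=np.array([np.r_[o+u*x+v*y,.016] for x,y in F])
for n,i,cl in(("side",sd,None),("scene",sc,None),):
    cv2.polylines(i,[(w2p(n,np.c_[c[0]+.032*np.cos(a),c[1]+.032*np.sin(a),0*a+.007],cl)*8).astype(int)],True,(255,0,0),1,0,3)
    cv2.polylines(i,[(w2p(n,F,cl)*8).astype(int)],True,(0,0,255),1,0,3)
cv2.imwrite("pics/o4.png",np.hstack([cv2.resize(sd[170:270,240:350],None,fx=3.6,fy=3.6),cv2.resize(sc[230:330,340:450],None,fx=3.6,fy=3.6)]))
E
```

```text
[0.52748312 0.20377123 0.0535016 ] [-2.55989669e+00 -1.82097853e+00 -1.33872512e-03] [0.76068205 1.8263261  0.81425265] [ 0.20838635 -0.22200075 -0.01946343] 0.032952368076064165 6.5
```

View pics/o4.png

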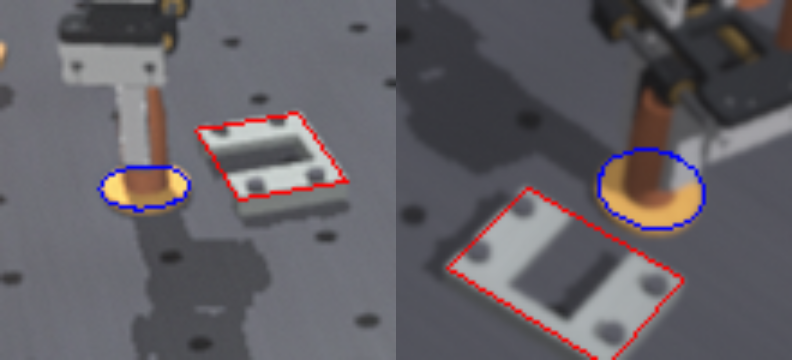

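View pics/w4.png

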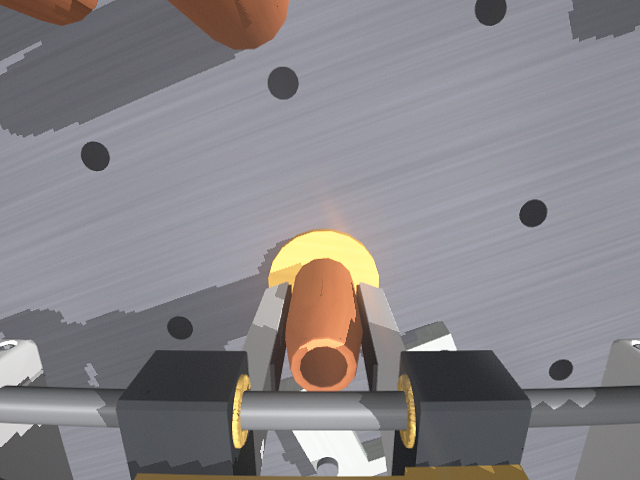

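The fork outline (red) and flange outline (blue) match both views, and the flange is on the slot axis. Sliding in.

Request:
servo_tool:
  plan:
    - [0.008, 0.0007, 0, 0, 0, 0, 1]
    - [0.017, 0.0014, 0, 0, 0, 0, 1]
    - [0.026, 0.0022, 0, 0, 0, 0, 1]
    - [0.035, 0.0029, 0, 0, 0, 0, 1]
    - [0.044, 0.0037, 0, 0, 0, 0, 1]
    - [0.053, 0.0044, 0, 0, 0, 0, 1]
    - [0.062, 0.0052, 0, 0, 0, 0, 1]
    - [0.071, 0.0059, 0, 0, 0, 0, 1]
    - [0.079, 0.0066, 0, 0, 0, 0, 1]
    - [0.084, 0.007, 0, 0, 0, 0, 1]

```text
clock: 7.33
ee_pos: [0.6108, 0.2102, 0.0535]
tool_rot: [-2.559, -1.82, 0.004]
wrist_force: [-3.6, -1.1, 6.7]
width: 0.0332
```

Request:
servo_tool:
  plan:
    - [0, 0, 0, 0, 0, 0, 1]
    - [0.002, 0.0002, 0, 0, 0, 0, 1]
    - [0.004, 0.0003, 0, 0, 0, 0, 1]
    - [0.005, 0.0004, 0, 0, 0, 0, 1]
    - [0.005, 0.0004, 0, 0, 0, 0, 1]

```text
clock: 7.75
ee_pos: [0.6155, 0.2109, 0.0535]
tool_rot: [-2.559, -1.821, 0.003]
wrist_force: [-3.0, -1.2, 5.0]
width: 0.0331
```

```bash
python3 - <<'E'
from h import *
sd=eyes.read_camera("side");sc=eyes.read_camera("scene")
s=status.observe();print(s["ee_pos"],s["tool_rot"],s["wrist_force"],s["ft_torque"],s["width"],s["clock"])
cv2.imwrite("pics/o5.png",np.hstack([cv2.resize(sd[160:260,250:360],None,fx=3.6,fy=3.6),cv2.resize(sc[240:340,330:440],None,fx=3.6,fy=3.6)]))
E
```

```text
[0.61550387 0.21087881 0.05352674] [-2.55919271 -1.82123143  0.00256103] [-2.88404685 -1.67436632  5.9139598 ] [-0.17328454  0.62627296  0.02193775] 0.03332750908153496 7.85
```

View pics/o5.png

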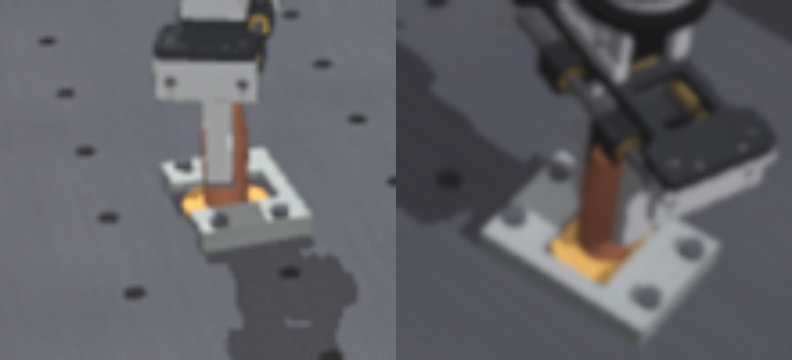

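The flange is under the lips, and the force (-3 N) is only friction so far. Advancing in small steps to feel for the stop.

Request:
servo_tool:
  plan:
    - [0.001, 0.0001, 0, 0, 0, 0, 1]
    - [0.002, 0.0002, 0, 0, 0, 0, 1]
    - [0.002, 0.0002, 0, 0, 0, 0, 1]

```text
clock: 8.1
ee_pos: [0.6176, 0.2112, 0.0535]
tool_rot: [-2.559, -1.821, 0.002]
wrist_force: [-4.6, -0.5, 4.3]
width: 0.0332
```

Request:
servo_tool:
  plan:
    - [0.001, 0.0001, 0, 0, 0, 0, 1]
    - [0.001, 0.0001, 0, 0, 0, 0, 1]

```text
clock: 8.27
ee_pos: [0.6186, 0.2114, 0.0535]
tool_rot: [-2.559, -1.821, 0.002]
wrist_force: [-3.9, -0.9, 5.3]
width: 0.0329
```

Request:
servo_tool:
  plan:
    - [0.001, 0.0001, 0, 0, 0, 0, 1]
    - [0.001, 0.0001, 0, 0, 0, 0, 1]

```text
clock: 8.43
ee_pos: [0.6189, 0.2114, 0.0535]
tool_rot: [-2.558, -1.821, 0.005]
wrist_force: [-5.0, -1.1, 7.4]
width: 0.0329
```

Request:
servo_tool:
  plan:
    - [0.001, 0.0001, 0, 0, 0, 0, 1]
    - [0.001, 0.0001, 0, 0, 0, 0, 1]

```text
clock: 8.6
ee_pos: [0.6191, 0.2114, 0.0535]
tool_rot: [-2.558, -1.82, 0.007]
wrist_force: [-7.6, -0.7, 9.2]
width: 0.0334
```

Request:
servo_tool:
  plan:
    - [0.001, 0.0001, 0, 0, 0, 0, 1]
    - [0.002, 0.0002, 0, 0, 0, 0, 1]
    - [0.002, 0.0002, 0, 0, 0, 0, 1]

```text
clock: 8.85
ee_pos: [0.6195, 0.2115, 0.0536]
tool_rot: [-2.556, -1.82, 0.013]
wrist_force: [-10.2, -2.2, 12.4]
width: 0.0331
```

```bash
python3 - <<'E'
from h import *
sd=eyes.read_camera("side");sc=eyes.read_camera("scene")
s=status.observe();print(s["ee_pos"],s["tool_rot"],s["wrist_force"],s["ft_torque"],s["width"],s["clock"])
cv2.imwrite("pics/o6.png",np.hstack([cv2.resize(sd[160:260,250:360],None,fx=3.6,fy=3.6),cv2.resize(sc[240:340,330:440],None,fx=3.6,fy=3.6)]))
E
```

```text
[0.61952782 0.21146087 0.05357115] [-2.55619294 -1.8197317   0.01259699] [-11.40502824  -1.61830359  12.79895432] [-0.37481089  2.14638823  0.00725701] 0.03315306021821756 8.95
```

View pics/o6.png

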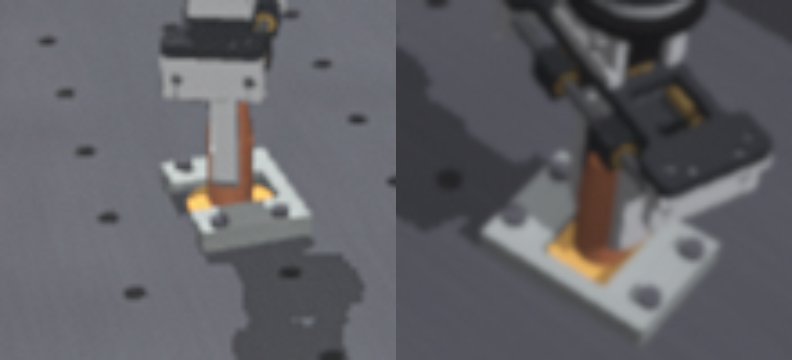

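The stop is reached: the TCP stalls at x 0.619 (expected about 0.6185) while the push builds to 11 N. Easing the push and then pulling straight up.

Request:
servo_tool:
  plan:
    - [-0.002, -0.0002, 0, 0, 0, 0, 1]
    - [-0.003, -0.0002, 0, 0, 0, 0, 1]
    - [-0.003, -0.0002, 0, 0, 0, 0, 1]
    - [-0.003, -0.0002, 0.002, 0, 0, 0, 1]
    - [-0.003, -0.0002, 0.005, 0, 0, 0, 1]
    - [-0.003, -0.0002, 0.008, 0, 0, 0, 1]
    - [-0.003, -0.0002, 0.011, 0, 0, 0, 1]
    - [-0.003, -0.0002, 0.014, 0, 0, 0, 1]
  squeeze: 50

```text
clock: 9.62
ee_pos: [0.6189, 0.2113, 0.0654]
tool_rot: [-2.558, -1.821, 0.005]
wrist_force: [-0.4, -0.7, -9.0]
width: 0.033
```

```bash
python3 - <<'E'
from h import *
sd=eyes.read_camera("side");sc=eyes.read_camera("scene")
s=status.observe();print(s["ee_pos"],s["tool_rot"],s["wrist_force"],s["ft_torque"],s["width"],s["clock"])
cv2.imwrite("pics/o7.png",np.hstack([cv2.resize(sd[160:260,250:360],None,fx=3.6,fy=3.6),cv2.resize(sc[240:340,330:440],None,fx=3.6,fy=3.6)]))
E
```

```text
[0.6193066  0.21138804 0.06650358] [-2.55875732 -1.82086631  0.00411321] [-1.32654577 -0.97217935 -9.23429717] [-0.07577062  0.33326167  0.0244919 ] 0.03286560057694195 9.7167
```

View pics/o7.png

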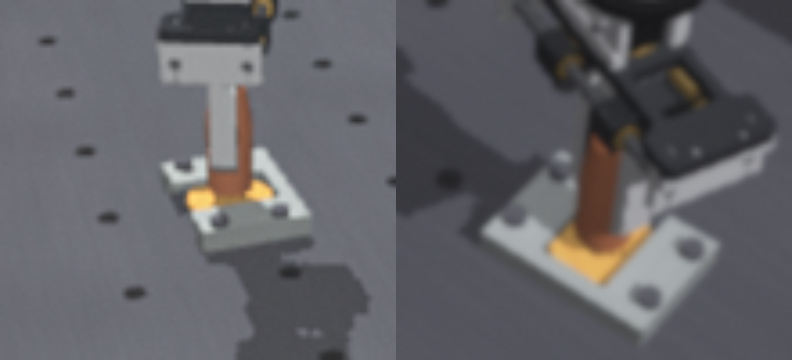

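The nozzle rises with about 9 N of drag while the flange stays behind. Continuing.

Request:
servo_tool:
  plan:
    - [0, 0, 0.004, 0, 0, 0, 1]
    - [0, 0, 0.008, 0, 0, 0, 1]
    - [0, 0, 0.012, 0, 0, 0, 1]
    - [0, 0, 0.016, 0, 0, 0, 1]
    - [0, 0, 0.02, 0, 0, 0, 1]
    - [0, 0, 0.024, 0, 0, 0, 1]
    - [0, 0, 0.028, 0, 0, 0, 1]
    - [0, 0, 0.032, 0, 0, 0, 1]
    - [0, 0, 0.036, 0, 0, 0, 1]
    - [0, 0, 0.042, 0, 0, 0, 1]

```text
clock: 10.55
ee_pos: [0.621, 0.2118, 0.1105]
tool_rot: [2.559, 1.821, 0.002]
wrist_force: [-0.3, 0.3, -1.8]
width: 0.0331
```

Request:
servo_tool:
  plan:
    - [0, 0, 0.02, 0, 0, 0, 1]
    - [0, 0, 0.04, 0, 0, 0, 1]
    - [0, 0, 0.06, 0, 0, 0, 1]
    - [0, 0, 0.07, 0, 0, 0, 1]
    - [0, 0, 0.07, 0, 0, 0, 1]
    - [0, 0, 0.07, 0, 0, 0, 1]

```text
clock: 11.05
ee_pos: [0.6208, 0.2117, 0.1801]
tool_rot: [2.559, 1.821, 0.002]
wrist_force: [-0.5, 0.3, -1.6]
width: 0.0332
```

```bash
python3 - <<'E'
from h import *
sd=eyes.read_camera("side");sc=eyes.read_camera("scene")
s=status.observe();print(s["ee_pos"],s["tool_rot"],s["wrist_force"],s["ft_torque"],s["width"],s["clock"])
cv2.imwrite("pics/o8.png",np.hstack([cv2.resize(sd[140:260,250:360],None,fx=3.6,fy=3.6),cv2.resize(sc[220:340,330:440],None,fx=3.6,fy=3.6)]))
cal=eyes.get_calibration("wrist")
w=eyes.read_camera("wrist");cv2.imwrite("pics/w8.png",w)
E
```

```text
[0.61942505 0.21144973 0.17782033] [-2.55872277 -1.82088575  0.00385976] [-0.6313304   0.91828134 -2.29194067] [ 0.0338527   0.00689043 -0.01905381] 0.032683021782479685 11.15
```

View pics/o8.png

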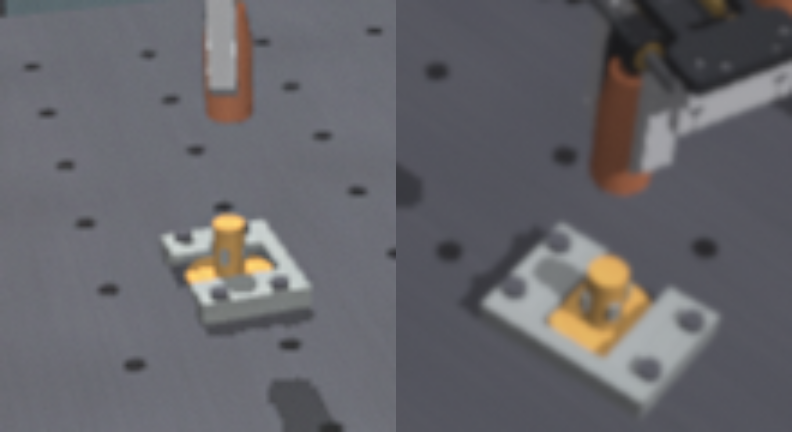

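View pics/w8.png

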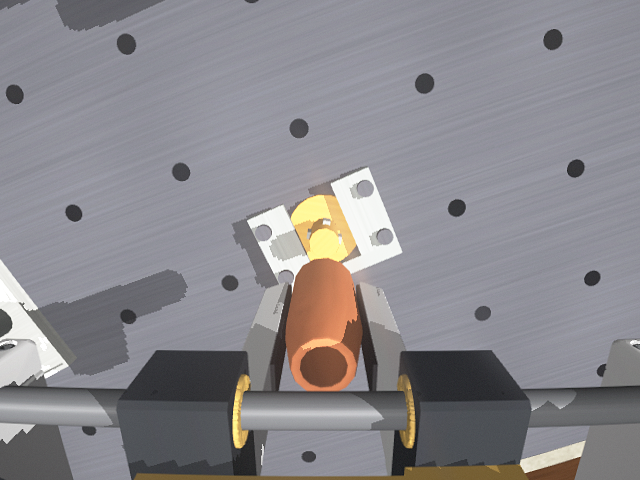

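The nozzle is clear, and the holder stays in the fork with its flange seated. The nozzle sits in the grip as before: its top is at (323,370) in the wrist view, same as w4, so it has not slipped. Next, the tray pose.

```bash
python3 - <<'E'
from h import *
for n,(y0,y1,x0,x1) in(("scene",(180,255,205,320)),("side",(262,352,300,412))):
    im=cv2.imread(f"pics/{n}0.png");g=im.min(2);m=np.zeros(g.shape,np.uint8);m[y0:y1,x0:x1]=(g[y0:y1,x0:x1]>150)*255
    cs,_=cv2.findContours(m,0,2);c=cv2.convexHull(max(cs,key=cv2.contourArea))
    W=np.array([pix2world(n,p[0].astype(float),.014)[:2] for p in c],np.float32)
    print(n,cv2.minAreaRect(W))
    for o,z in(("tray_free",.004),("collar",.004)):
        eyes.read_camera(n)
        print(o,[(round(r["score"],2),np.round(pix2world(n,r["centre"],z)[:2],3)) for r in spotter.place_of(n,o)])
E
```

```text
scene ((0.6167169809341431, -0.18133120238780975), (0.13468311727046967, 0.20900730788707733), 8.796407699584961)
tray_free [(0.85, array([ 0.629, -0.221]))]
collar [(0.77, array([ 0.603, -0.128]))]
side ((0.6165362596511841, -0.17922022938728333), (0.13455647230148315, 0.23072178661823273), 8.668416023254395)
tray_free [(0.67, array([ 0.623, -0.22 ]))]
collar [(0.65, array([ 0.602, -0.12 ]))]
```

Tray yaw is about 9°, and the middle of its empty half is about (0.625, -0.230). Carrying the nozzle over.

Request:
servo_tool:
  plan:
    - [0, -0.02, 0, 0, 0, 0, 1]
    - [0.001, -0.05, 0, 0, 0, 0, 1]
    - [0.001, -0.085, 0, 0, 0, 0, 1]
    - [0.002, -0.12, 0, 0, 0, 0, 1]
    - [0.002, -0.155, 0, 0, 0, 0, 1]
    - [0.003, -0.19, 0, 0, 0, 0, 1]
    - [0.003, -0.225, 0, 0, 0, 0, 1]
    - [0.004, -0.26, 0, 0, 0, 0, 1]
    - [0.004, -0.295, 0, 0, 0, 0, 1]
    - [0.005, -0.33, 0, 0, 0, 0, 1]

```text
clock: 12.43
ee_pos: [0.6252, -0.12, 0.1797]
tool_rot: [2.559, 1.821, 0.0]
wrist_force: [0.2, 0.1, -1.9]
width: 0.0334
```

Request:
servo_tool:
  plan:
    - [0.001, -0.035, 0, 0, 0, 0, 1]
    - [0.001, -0.07, 0, 0, 0, 0, 1]
    - [0.001, -0.095, 0, 0, 0, 0, 1]
    - [0.001, -0.111, 0, 0, 0, 0, 1]
    - [0.001, -0.111, -0.03, 0, 0, 0, 1]
    - [0.001, -0.111, -0.06, 0, 0, 0, 1]
    - [0.001, -0.111, -0.085, 0, 0, 0, 1]
    - [0.001, -0.111, -0.1, 0, 0, 0, 1]
    - [0.001, -0.111, -0.1, 0, 0, 0, 1]
    - [0.001, -0.111, -0.1, 0, 0, 0, 1]

```text
clock: 13.27
ee_pos: [0.6258, -0.2284, 0.0784]
tool_rot: [-2.557, -1.821, 0.002]
wrist_force: [0.2, 0.1, -1.0]
width: 0.0331
```

```bash
python3 - <<'E'
from h import *
sd=eyes.read_camera("side");sc=eyes.read_camera("scene")
s=status.observe();print(s["ee_pos"],s["tool_rot"],s["wrist_force"],s["ft_torque"],s["width"],s["clock"])
cv2.imwrite("pics/o9.png",np.hstack([cv2.resize(sd[230:350,290:420],None,fx=3,fy=3),cv2.resize(sc[140:260,200:330],None,fx=3,fy=3)]))
cv2.imwrite("pics/w9.png",eyes.read_camera("wrist"))
E
```

```text
[ 0.62776935 -0.22954431  0.08128368] [2.55694651e+00 1.82069271e+00 2.35103316e-03] [ 0.03513998  0.00064254 -0.46298107] [-0.01114398 -0.0145254   0.01832757] 0.0328505842715142 13.3667
```

View pics/o9.png

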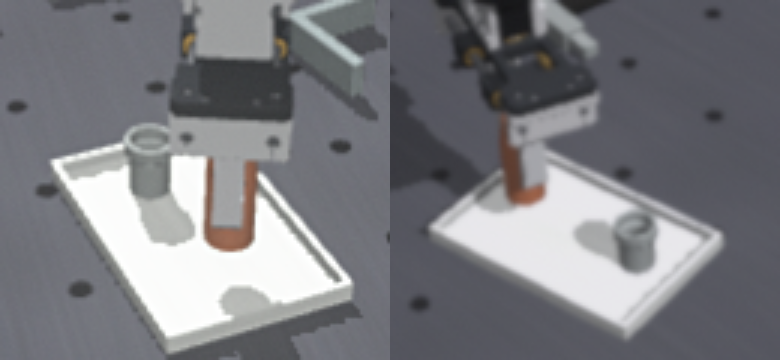

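View pics/w9.png

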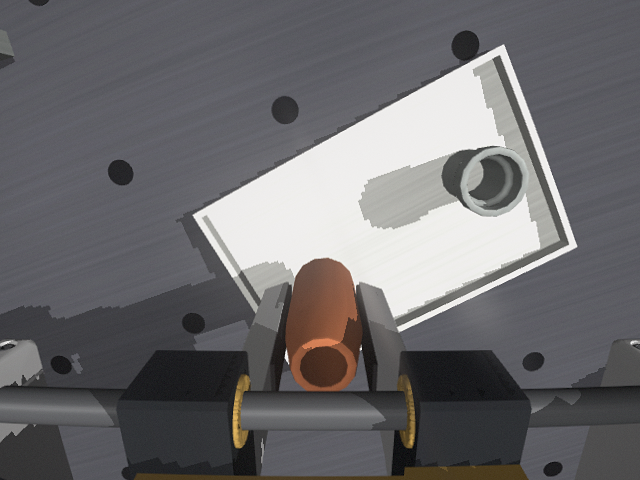

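```bash
python3 - <<'E'
from h import *
C=[pix2world("wrist",p,.014)[:2] for p in [(193,215),(505,45),(577,245)]]
print(np.round(C,4)); y=(C[1]-C[0]);print(np.linalg.norm(y),np.linalg.norm(C[2]-C[1]),np.degrees(np.arctan2(-y[0],y[1])))
o=(C[0]+C[2])/2;print("origin",o,"free",o-y/np.linalg.norm(y)*.048)
E
```

```text
[[ 0.5689 -0.2928]
 [ 0.5374 -0.0942]
 [ 0.6644 -0.0738]]
0.20108367759964094 0.12863042322920154 9.00317390087045
origin [ 0.61666848 -0.1833296 ] free [ 0.62417996 -0.23073822]
```

The tray's free centre is (0.624, -0.231), so the nozzle is within 2 mm of it. Lowering gently.

Request:
servo_tool:
  plan:
    - [0, 0, -0.008, 0, 0, 0, 1]
    - [0, 0, -0.015, 0, 0, 0, 1]
    - [0, 0, -0.02, 0, 0, 0, 1]
    - [0, 0, -0.024, 0, 0, 0, 1]
    - [0, 0, -0.026, 0, 0, 0, 1]
    - [0, 0, -0.027, 0, 0, 0, 1]
    - [0, 0, -0.027, 0, 0, 0, 1]

```text
clock: 14.0
ee_pos: [0.6262, -0.2292, 0.052]
tool_rot: [-2.559, -1.821, 0.001]
wrist_force: [-0.2, -0.1, -1.8]
width: 0.0329
```

Request:
servo_tool:
  plan:
    - [0, 0, -0.001, 0, 0, 0, 1]
    - [0, 0, -0.001, 0, 0, 0, 1]

```text
clock: 14.17
ee_pos: [0.6266, -0.2294, 0.0516]
tool_rot: [2.559, 1.821, 0.0]
wrist_force: [0.3, 1.1, -0.7]
width: 0.0333
```

Request:
servo_tool:
  plan:
    - [0, 0, -0.0005, 0, 0, 0, 1]
    - [0, 0, -0.001, 0, 0, 0, 1]
    - [0, 0, -0.001, 0, 0, 0, 1]

```text
clock: 14.42
ee_pos: [0.6265, -0.2294, 0.0505]
tool_rot: [2.559, 1.821, 0.0]
wrist_force: [-0.2, -0.7, -0.7]
width: 0.033
```

Request:
servo_tool:
  plan:
    - [0, 0, -0.0005, 0, 0, 0, 1]
    - [0, 0, -0.0005, 0, 0, 0, 1]

```text
clock: 14.58
ee_pos: [0.6265, -0.2294, 0.0505]
tool_rot: [2.559, 1.821, 0.0]
wrist_force: [-1.0, 1.2, 2.4]
width: 0.033
```

Touchdown at TCP z 0.0505, as predicted (force turned to +2.4 N). Opening gradually.

Request:
servo_tool:
  plan:
    - [0, 0, 0, 0, 0, 0, 0.63]
    - [0, 0, 0, 0, 0, 0, 0.61]
    - [0, 0, 0, 0, 0, 0, 0.58]
    - [0, 0, 0, 0, 0, 0, 0.55]
    - [0, 0, 0, 0, 0, 0, 0.5]
    - [0, 0, 0, 0, 0, 0, 0.45]
    - [0, 0, 0, 0, 0, 0, 0.4]
    - [0, 0, 0, 0, 0, 0, 0.4]
    - [0, 0, 0, 0, 0, 0, 0.4]

```text
clock: 15.33
ee_pos: [0.6264, -0.2294, 0.0499]
tool_rot: [2.56, 1.821, -0.0]
wrist_force: [-0.6, 0.2, -1.1]
width: 0.056
```

```bash
python3 - <<'E'
from h import *
sd=eyes.read_camera("side");sc=eyes.read_camera("scene")
s=status.observe();print(s["ee_pos"],s["wrist_force"],s["width"],s["clock"])
cv2.imwrite("pics/o10.png",np.hstack([cv2.resize(sd[230:350,290:420],None,fx=3,fy=3),cv2.resize(sc[140:260,200:330],None,fx=3,fy=3)]))
cv2.imwrite("pics/w10.png",eyes.read_camera("wrist"))
E
```

```text
[ 0.62639003 -0.22933145  0.04990088] [ 0.45645779  0.31607799 -0.34785049] 0.05628738319769765 15.4333
```

View pics/o10.png

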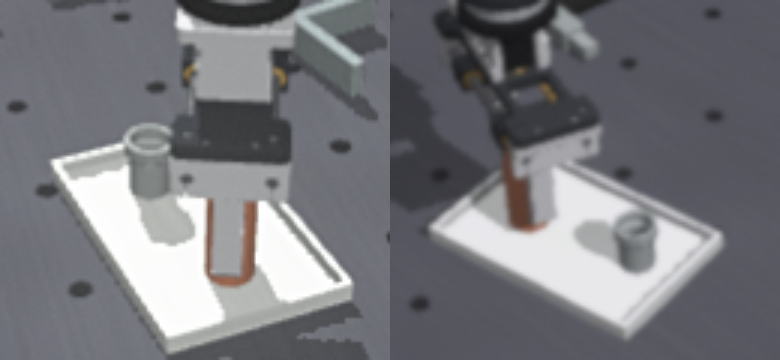

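View pics/w10.png

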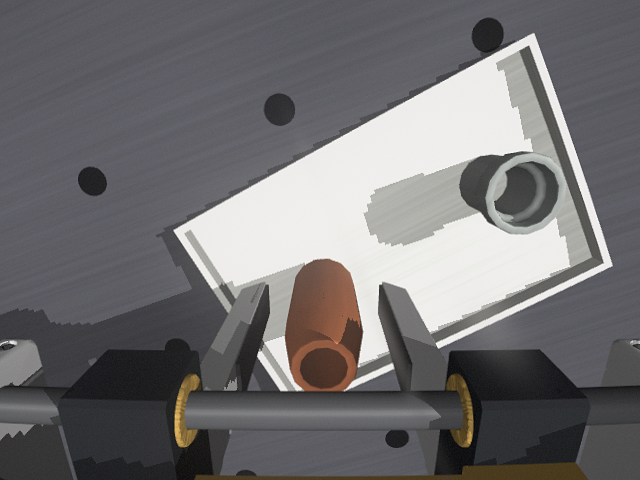

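The nozzle is standing free between the open fingers, at (323,340) in the wrist view, upright. Retreating straight up.

Request:
servo_tool:
  plan:
    - [0, 0, 0.01, 0, 0, 0, 0.4]
    - [0, 0, 0.03, 0, 0, 0, 0.4]
    - [0, 0, 0.06, 0, 0, 0, 0.4]
    - [0, 0, 0.09, 0, 0, 0, 0.4]
    - [0, 0, 0.12, 0, 0, 0, 0.4]
    - [0, 0, 0.15, 0, 0, 0, 0.4]
    - [-0.03, 0, 0.17, 0, 0, 0, 0.4]
    - [-0.06, 0.02, 0.18, 0, 0, 0, 0.4]
    - [-0.06, 0.02, 0.18, 0, 0, 0, 0.4]
    - [-0.06, 0.02, 0.18, 0, 0, 0, 0.4]

```text
clock: 16.32
ee_pos: [0.5657, -0.2088, 0.2317]
tool_rot: [2.558, 1.821, 0.002]
wrist_force: [-0.4, 0.4, -0.2]
width: 0.0562
```

```bash
python3 - <<'E'
from h import *
sd=eyes.read_camera("side");sc=eyes.read_camera("scene")
s=status.observe();print(s["ee_pos"],s["wrist_force"],s["width"],s["clock"])
cv2.imwrite("pics/sd11.png",sd);cv2.imwrite("pics/sc11.png",sc)
a=np.linspace(0,6.28,40);A=sd.copy();B=sc.copy()
for n,i in(("side",A),("scene",B)):
    for cx,cy,r,z in((.6262,-.2294,.017,.004),(.6262,-.2294,.0125,.084),(.6185,.2111,.012,.048)):
        cv2.polylines(i,[(w2p(n,np.c_[cx+r*np.cos(a),cy+r*np.sin(a),0*a+z])*8).astype(int)],True,(255,0,0),1,0,3)
cv2.imwrite("pics/o11.png",np.vstack([np.hstack([cv2.resize(A[230:330,290:420],None,fx=3,fy=3),cv2.resize(B[140:240,200:330],None,fx=3,fy=3)]),np.hstack([cv2.resize(A[180:270,250:380],None,fx=3,fy=3),cv2.resize(B[255:345,320:450],None,fx=3,fy=3)])]))
for n in("scene","side"):
    for o,z in(("collar",.004),("brush",0),("hammer",0),("square",0)):
        print(n,o,[(round(r["score"],2),np.round(r["centre"],1)) for r in spotter.place_of(n,o)][:1])
E
```

```text
[ 0.56696851 -0.20960168  0.2305239 ] [ 0.31470725 -0.82388    -0.07867422] 0.056362440889404064 16.4167
scene collar [(0.69, array([282.9, 226.3]))]
scene brush [(0.59, array([544.5, 296.6]))]
scene hammer [(0.93, array([271.6, 139.9]))]
scene square [(0.84, array([263.1, 294.6]))]
side collar [(0.87, array([338.6, 290.8]))]
side brush [(0.7, array([205.6, 191.7]))]
side hammer [(0.63, array([241.7, 423.5]))]
side square []
```

View pics/o11.png

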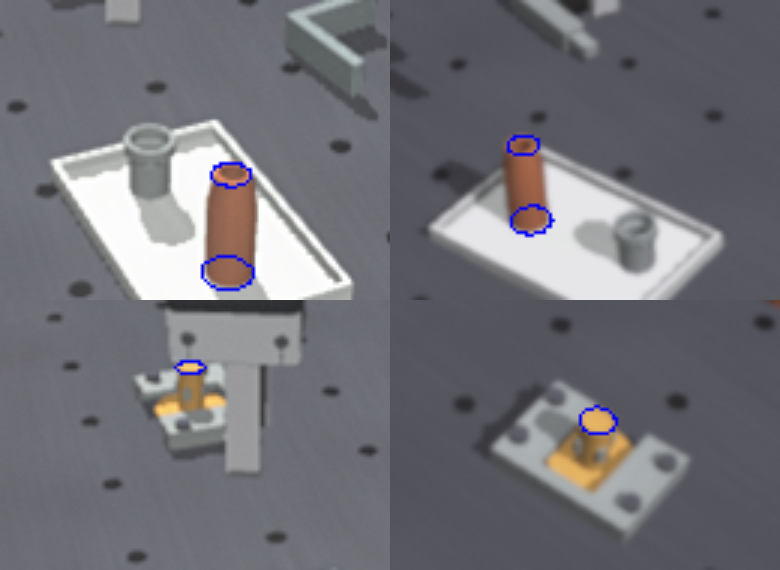

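View pics/sc11.png

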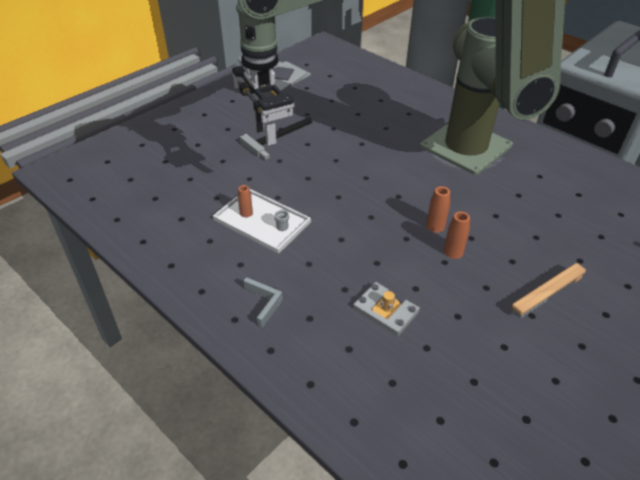

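The nozzle stands upright in the tray and the holder's core is at the stop position, with predicted outlines matching in both views. Everything else is where it was, and the arm is clear. Handing in.

```bash
python3 -c "
from h import *
print(ticket.hand_in())"
```

```text
the job is handed in; nothing more can be done
None
```

I slid the small nozzle and its holder flat along the table into the fork and pulled the nozzle off. It now stands wide end down in the tray's empty half, and I handed the job in at about 16.4 s.

- **Stop contact:** The flange met the back stop where expected. The tool stalled at x = 0.619 m and the push built to about 11 N.
- **Pull:** The nozzle came off straight up with about 9 N of drag at the one point I read it, and the holder stayed in the fork.
- **Placing:** The nozzle touched the tray floor at the predicted height, with about 2.4 N read at touchdown. I opened the fingers gradually and backed straight up.
- **Last checks:** Predicted outlines matched the upright nozzle (within a few mm) and the seated holder in both the scene and side views. The collar, brush and hammer showed at their original pixels in both views.
- **Disagreement:** The square was confirmed only in the scene view. The network did not find it in the side view, and it had missed it there at the start too.

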